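# Put the adjustable wrench back in its foam cutout

### The arm

A 6-joint arm with a two-finger parallel gripper is mounted at the origin on a cart in front of the work surface, level with it; the furniture and walls round the work are solid. World frame = base frame: x ahead of the robot, y to its left, z up, the work surface at z = 0. Lengths are in m, angles in rad, forces in N, time in s.
With the tool pointing down it reaches from about 0.35 to 0.725 m from the base axis. Payload 6 kg.
Tool frame: the origin (TCP) lies midway between the tips of the shut fingers; the grasp point (between the pads) lies 19 mm behind it; z points along the fingers, y is the line along which they close (so a half turn about z gives the same grasp; the last joint's range is limited). The gripper opens to 85 mm and grips with 20 to 120 N. Pads are 22 mm wide; open, the fingers measure 114 mm over their backs; the gripper's body (76 mm by 85 mm) begins 54 mm behind the grasp point. The pads swing forward as they close: fully open they stand 13 mm farther back than shut.
Start: joints at [1.553, 0.04, 0.085, 0, -1.615, -0.334], TCP at [0.207, 0.563, 0.231] pointing down, gripper open.
Joint ranges: [-2.56, 2.56], [-1.29, 2.01], [-1.08, 1.49], [-3.29, 1.98], [-2.81, -0.18], [-2.99, 2.99]. Speed limits (rad/s): [2.57, 2.57, 3.01, 3.14, 3.14, 3.14].

### API

Orientations are given as [roll, pitch, yaw] about the fixed x, y, z axes, in that order (R = Rz(yaw) Ry(pitch) Rx(roll)).
In Python, from station import arm gives the robot as it stands. The module is installed in compiled form; this text tells all that it offers. Calls block until the motion is done:
- arm.move_ptp(position, orientation): joint-space move of the TCP to a pose.
- arm.move_linear(position, velocity=0.15, ori=None, stop_force=None): straight line of the TCP; ori=None keeps the orientation; velocity is the mean speed in m/s. With stop_force (N) it stops when the force on the tool has changed by that much, and returns True; else False.
- arm.move_joints(angles): joint-space move.
- arm.gripper_open() and arm.close(f_grip=None): open the fingers fully, or close them until they stop; f_grip is the grip in N (None keeps the last).
- arm.sleep(seconds).
- arm.solve_ik(position, orientation): joint angles nearest the present ones, or None.
- arm.observe(): the state.
- arm.grab_frame(name): name is "scene" or "side" or "wrist"; returns a dict with "image" (384x512x3 uint8, red, green, blue), "z_map" (384x512 float32, m along the optical axis (not along the pixel's ray), 0 where there is no reading), "mtx" (3x3 intrinsics, pixels), "origin" and "rotation" of the camera in the world. Camera axes: x right, y down, z forward; pixel columns grow to the right and rows downward; lengths in m; the calibration is good to about 2 mm. A picture is of the moment at which its call begins.
A pose or a line that the arm cannot do raises arm.IKError and nothing moves.
- arm.job_done(): hands the job in; it is judged then, once.
Trained networks look in the newest picture that a camera, given by its name, has taken for a name from the list of things; names that differ only in an ending like _2 or _b are one class to them, and where a whole thing is asked for, a point or a joint stands for the part that bears it (a point fixed in the world has none). Each returns a list of dicts, best first, with "score" (0 to 1); they miss things now and then, are a little off and sometimes report something else, mostly with a low value. They report only what shows in the picture. A call takes as long as a camera call.
- arm.look_for(camera, target): "extent" ([left, top, width, height] in pixels, round what is visible of it).
- arm.masks_of(camera, target): "pixels" (384x512 bool, what is visible of it) and "extent" ([left, top, width, height] in pixels, round what is visible of it).
The state is a dict: "time": time; "qpos": joint angles; "qd": joint speeds; "joint_efforts": joint torques, N m; "tool_pos": TCP position; "tool_rot": TCP orientation; "force": force on the tool from outside, world axes, zero at the start; "torque": the same for the moment, N m; "opening": finger opening in m; "finger_force": force on a finger pad.
Only numpy, scipy, OpenCV 4.12 (cv2) and the standard library are available. Lean on these libraries where they do the work, as an engineer would, in place of code of your own. Each camera call takes 0.05 s, during which the arm holds its last target. There are 200 camera calls.

### The job

Put the adjustable wrench back into its own cutout in the foam tool tray. Turn it so that its jaw head goes into the wide end of the cutout, lower it in and press it firmly down with the gripper while it lies in the cutout, then let go, leaving it lying flat on the cutout's floor.

Things in the scene. Friction and masses are not known exactly. Their poses are not given: they have to be found in the camera images.
- adjustable_wrench: Bare steel adjustable wrench lying flat, 211 mm long, 43 mm wide at the head, up to 17 mm high (solid part 12 mm), 0.28 kg. Origin at mid-length on its underside; its y axis runs along it, jaw head at y = -106 mm, tail at y = +106 mm; z up. It balances 12 mm from the origin towards the head, where the fingers close on it at about 33 mm.
- wrench_head (a point): Point on the wrench's underside within its jaw head, 85 mm from the wrench's origin along its -y. Same axes as the wrench.
- tool_tray: Fixed tray: dark foam in a metal rim, 196 x 256 x 21 mm, foam top at z = 18 mm. Origin on the table under the middle of the wrench cutout; y along the cutout, wide end at -y, z up. Seated, the wrench has these axes, origin 6 mm above (cutout floor). Cutout 228 long, 58 wide at the head, 35-40 at the tail, 7 mm clear all round; finger scoop at its middle 104 across x 60 along, as deep.
- cutout_wide_end (a point): Point on the cutout's floor (6 mm above the table, 12 mm below the foam top) in its wide end, 85 mm from the cutout's middle along the tray's -y: the wrench's head point belongs here.

How it is judged:
On the way, in this order (a step that is already met when the one before it is completed fails the run):
1. the wrench has been picked up clear of the table (height (world z) of adjustable_wrench above 0.035 m), for 0.1 s.
2. the wrench is in the cutout, head in the wide end, and the gripper presses it down on the tray (more than 5 N on the tray) (horizontal distance between adjustable_wrench and tool_tray below 0.015 m and horizontal distance between wrench_head and cutout_wide_end below 0.015 m and z of each of adjustable_wrench, wrench_head in the frame of tool_tray below 0.011 m and contact force between the fingers and adjustable_wrench above 1 N and contact force between adjustable_wrench and tool_tray above 5 N), for 0.1 s.
At the end, for the whole second after the job is handed in: The wrench lies at rest flat on the cutout's floor (within 5 mm of the floor and 0.1 rad of level), its middle within 15 mm of the cutout's middle, its head within 15 mm of the point in the wide end and its length within 10 degrees of the cutout's (horizontal distance between adjustable_wrench and tool_tray below 0.015 m and horizontal distance between wrench_head and cutout_wide_end below 0.015 m and z of each of adjustable_wrench, wrench_head in the frame of tool_tray below 0.011 m and angle between the y axis of adjustable_wrench and the y axis of tool_tray, either way round below 0.175 rad and angle between adjustable_wrench's own z axis and vertical below 0.1 rad and linear speed of adjustable_wrench below 0.02 m/s); the robot touches nothing.
It also fails if it takes over 35 s, if anything falls off the work surface, if the arm or the gripper's body presses on something with over 40 N, if the wrist force passes 120 N, or if a joint passes its speed limit or range.

## Working session

There is one attempt and no reset: what is moved stays moved. The work goes in short steps, each a Python script; the robot and the scene stay as the last script left them, time stands still between calls to the robot, and variables do not carry over. Pictures are saved under pics/ and viewed, at most 10 in all, crops included, and the job is handed in when it is done.

```bash
mkdir -p pics
cat > h.py <<'E'
import numpy as np, cv2
from station import arm
def pts(f,m):
    v,u=np.nonzero(m&(f["z_map"]>0)); z=f["z_map"][v,u]; K=f["mtx"]
    c=np.stack([(u-K[0,2])/K[0,0]*z,(v-K[1,2])/K[1,1]*z,z],1)
    return c@np.array(f["rotation"]).T+f["origin"],u,v
def save(f,n): cv2.imwrite(f"pics/{n}.png",f["image"][:,:,::-1])
E
python3 - <<'E'
from h import *
a=[]
for c in("scene","side","wrist"):
    f=arm.grab_frame(c); a.append(f["image"]); print(c,np.round(f["origin"],3))
    for t in("adjustable_wrench","tool_tray"):
        for r in arm.masks_of(c,t)[:2]:
            p,u,v=pts(f,r["pixels"]); print(t,round(r["score"],2),r["extent"],len(p))
            if len(p)>20: print(np.round(np.median(p,0),3),np.round(np.percentile(p,[2,98],0),3).tolist())
cv2.imwrite("pics/a.png",a[0][:,:,::-1])
cv2.imwrite("pics/b.png",np.hstack([cv2.resize(x,(400,300)) for x in a[1:]])[:,:,::-1])
E
```

```text
scene [ 0.112 -0.917  0.573]Traceback (most recent call last):
  File "<stdin>", line 7, in <module>
  File "h.py", line 6, in pts
    return c@np.array(f["rotation"]).T+f["origin"],u,v
           ~~~~~~~~~~~~~~~~~~~~~~~~~~~^~~~~~~~~~~~
ValueError: operands could not be broadcast together with shapes (476,) (3,)
```

```bash
cat > h.py <<'E'
import numpy as np, cv2
from station import arm
from scipy.spatial.transform import Rotation as Ro
def rot(f):
    r=np.array(f["rotation"])
    return r if r.shape==(3,3) else (Ro.from_euler("xyz",r) if r.size==3 else Ro.from_quat(r)).as_matrix()
def pts(f,m):
    v,u=np.nonzero(m&(f["z_map"]>0)); z=f["z_map"][v,u]; K=f["mtx"]
    c=np.stack([(u-K[0,2])/K[0,0]*z,(v-K[1,2])/K[1,1]*z,z],1)
    return c@rot(f).T+f["origin"],u,v
def save(f,n): cv2.imwrite(f"pics/{n}.png",f["image"][:,:,::-1])
E
python3 - <<'E'
from h import *
a=[]
for c in("scene","side","wrist"):
    f=arm.grab_frame(c); a.append(f["image"]); print(c,np.round(f["origin"],3),f["rotation"])
    for t in("adjustable_wrench","tool_tray"):
        for r in arm.masks_of(c,t)[:2]:
            p,u,v=pts(f,r["pixels"]); print(t,round(r["score"],2),r["extent"],len(p))
            if len(p)>20: print(np.round(np.median(p,0),3),np.round(np.percentile(p,[2,98],axis=0),3).tolist())
cv2.imwrite("pics/a.png",a[0][:,:,::-1])
cv2.imwrite("pics/b.png",np.hstack([cv2.resize(x,(400,300)) for x in a[1:]])[:,:,::-1])
o=arm.observe();print(o["tool_pos"],o["tool_rot"],o["time"],o["opening"])
E
```

```text
scene [ 0.112 -0.917  0.573] [-2.08129115 -0.01171096 -0.48739883]
adjustable_wrench 0.55 [277.2, 225.9, 15.3, 52.7] 485
[ 0.517 -0.345  0.012] [[0.474, -0.393, 0.004], [0.599, -0.224, 0.015]]
tool_tray 0.63 [180.5, 146.0, 82.7, 44.5] 2148
[0.582 0.18  0.017] [[0.481, 0.064, 0.002], [0.681, 0.322, 0.022]]
side [ 0.358 -0.899  0.774] [-2.2907381   0.00703912 -0.27296421]
adjustable_wrench 0.88 [244.7, 240.8, 38.6, 78.1] 806
[ 0.523 -0.336  0.01 ] [[0.475, -0.394, -0.002], [0.601, -0.223, 0.014]]
tool_tray 0.7 [192.1, 126.9, 83.9, 59.1] 3486
[0.58  0.181 0.015] [[0.483, 0.062, 0.0], [0.678, 0.319, 0.021]]
wrist [0.273 0.539 0.374] [ 2.85700994e+00 -7.01083324e-04 -1.92297003e+00]
[0.2067171  0.56323494 0.23124884] [ 3.14149580e+00  7.06553005e-06 -3.51843957e-01] 0.55 0.08489881991685964
```

View pics/a.png

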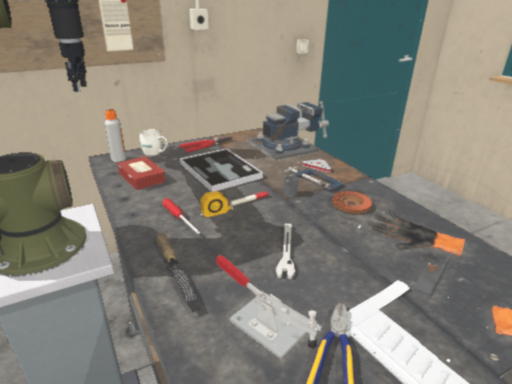

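View pics/b.png

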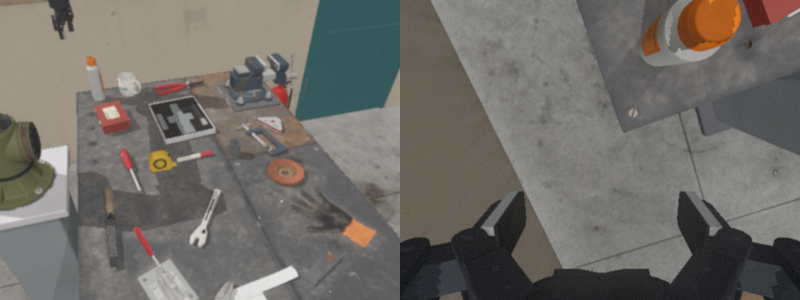

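```bash
cat >> h.py <<'E'
def view(target,yaw,h):
    "TCP position such that wrist camera's axis hits target (cam offset from the start frame)"
    R0=Ro.from_euler("xyz",[3.1415,0,-.352]); C=Ro.from_euler("xyz",[2.857,-.0007,-1.923])
    t=R0.inv().apply(np.array([.273,.539,.374])-[.2067,.5632,.2312]); d=R0.inv().apply(C.as_matrix()[:,2])
    R=Ro.from_euler("xyz",[np.pi,0,yaw]); tw,dw=R.apply(t),R.apply(d)
    s=(h+tw[2]-target[2])/-dw[2]
    return np.array([target[0]-tw[0]-s*dw[0],target[1]-tw[1]-s*dw[1],h])
def go_view(target,h):
    best=None; q=np.array(arm.observe()["qpos"])
    for y in np.arange(-3,3.2,.25):
        p=view(target,y,h); s=arm.solve_ik(p.tolist(),[np.pi,0,y])
        if s is not None:
            c=np.abs(np.array(s)-q).max()
            if best is None or c<best[0]: best=(c,y,p,s)
    print(best); arm.move_joints(list(best[3])); return arm.grab_frame("wrist")
E
python3 - <<'E'
from h import *
import pickle
for n,t,tg in(("tray","tool_tray",[.58,.19,.018]),("wr","adjustable_wrench",[.535,-.31,.01])):
    f=go_view(tg,.3); save(f,n)
    r=arm.masks_of("wrist",t); pickle.dump((f,r),open(n+".pkl","wb"))
    for x in r[:2]:
        p,u,v=pts(f,x["pixels"]); print(t,round(x["score"],2),x["extent"],np.round(np.median(p,0),3),np.round(np.percentile(p,[1,99],axis=0),3).tolist())
    print(arm.observe()["time"],np.round(f["origin"],3))
E
```

```text
(np.float64(0.9562905998954667), np.float64(-2.0), array([0.55775121, 0.1411369 , 0.3       ]), array([ 0.59640121, -0.0069131 ,  0.16257612,  0.        , -1.74028556,
       -1.02560488]))
tool_tray 0.93 [147.5, 71.4, 215.1, 227.0] [0.579 0.187 0.018] [[0.483, 0.071, 0.005], [0.681, 0.324, 0.023]]
2.6417 [0.527 0.077 0.443]
(np.float64(0.7798479724861725), np.float64(2.75), array([ 0.48317006, -0.28871517,  0.3       ]), array([-1.81989317e-01, -4.00242827e-02,  1.30036659e-01, -4.44089210e-16,
       -1.74085727e+00, -1.78039966e+00]))
adjustable_wrench 0.56 [188.1, 163.6, 151.0, 53.7] [ 0.529 -0.32   0.012] [[0.474, -0.389, 0.002], [0.603, -0.215, 0.016]]
4.35 [ 0.417 -0.26   0.443]
```

View pics/tray.png

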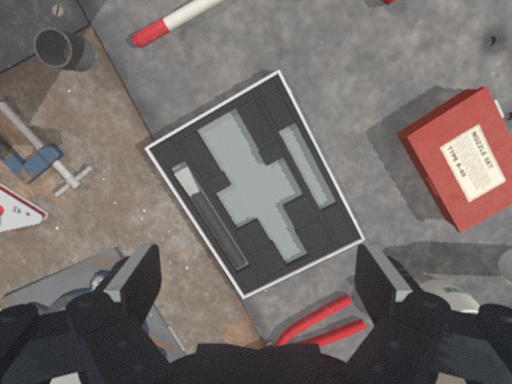

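View pics/wr.png

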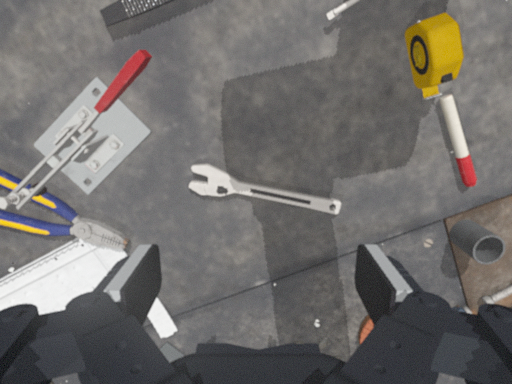

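The tray picture shows the pale cutout with its wide end at (222,130), tail at (292,250) and scoop middle near (258,190). The wrench picture shows its head at (208,182) and tail at (335,206), with free space around it.

```bash
cat > fit.py <<'E'
from h import *
import pickle
def tray():
    f,r=pickle.load(open("tray.pkl","rb")); p,u,v=pts(f,r[0]["pixels"])
    top=p[p[:,2]>.012][:,:2]
    rect=cv2.minAreaRect(np.float32(top*1000)); b=cv2.boxPoints(rect)
    e=max((b[1]-b[0],b[2]-b[1]),key=np.linalg.norm); e/=np.linalg.norm(e)
    img=f["image"][v,u].astype(int).mean(1)
    hull=cv2.boundingRect(np.float32([[0,0]]))
    c=np.array(rect[0])/1000; n=np.array([-e[1],e[0]])
    s=np.stack([(p[:,:2]-c)@e,(p[:,:2]-c)@n],1)*1000
    ins=(np.abs(s[:,0])<120)&(np.abs(s[:,1])<90)
    lo=ins&(img>95)&(p[:,2]<.012)
    # largest blob in image
    m=np.zeros((384,512),np.uint8); m[v[lo],u[lo]]=1; m=cv2.morphologyEx(m,cv2.MORPH_OPEN,np.ones((3,3)))
    k,l,st,_=cv2.connectedComponentsWithStats(m); i=1+st[1:,4].argmax()
    sel=l[v,u]==i; q=p[sel][:,:2]; a=(q-c)@e; w=(q-c)@n
    print("tray rect",rect,"floor z",np.median(p[sel][:,2]))
    # row widths
    for t in np.arange(-.12,.121,.015):
        k=np.abs(a-t)<.004
        if k.sum()>5: print("  %.3f: %.3f..%.3f n%d"%(t,w[k].min(),w[k].max(),k.sum()))
    print("ends",np.percentile(a,[.3,99.7]),"sides",np.percentile(w,[.3,99.7]))
    return c,e,n
def wrench():
    f,r=pickle.load(open("wr.pkl","rb")); p,u,v=pts(f,r[0]["pixels"])
    p=p[(p[:,2]>.006)]; q=p[:,:2]; c=q.mean(0)
    e=np.linalg.svd(q-c,full_matrices=False)[2][0]; n=np.array([-e[1],e[0]]); a=(q-c)@e; w=(q-c)@n
    print("wrench c",c,"e",e,"ends",a.min(),a.max(),"z",np.percentile(p[:,2],[5,50,95]))
    for t in np.arange(-.12,.121,.015):
        k=np.abs(a-t)<.005
        if k.sum()>3: print("  %.3f: %.3f..%.3f"%(t,w[k].min(),w[k].max()))
tray(); wrench()
E
python3 fit.py
```

```text
tray rect ((580.9031372070312, 198.54469299316406), (197.60293579101562, 256.2885437011719), 4.485925197601318) floor z 0.006575454508877671
  -0.105: -0.016..0.018 n117
  -0.090: -0.016..0.018 n120
  -0.075: -0.016..0.018 n122
  -0.060: -0.018..0.021 n148
  -0.045: -0.018..0.020 n145
  -0.030: -0.051..0.052 n287
  -0.015: -0.051..0.052 n403
  0.000: -0.051..0.053 n419
  0.015: -0.051..0.053 n429
  0.030: -0.050..0.052 n275
  0.045: -0.025..0.027 n226
  0.060: -0.028..0.030 n253
  0.075: -0.028..0.030 n261
  0.090: -0.028..0.030 n269
  0.105: -0.028..0.030 n274
ends [-0.1125574   0.11334175] sides [-0.05059163  0.05223898]
wrench c [ 0.53436432 -0.3119841 ] e [0.56853527 0.82265889] ends -0.09098954306077935 0.11935362284595598 z [0.00958481 0.01252089 0.01419569]
  -0.090: -0.016..0.016
  -0.075: -0.021..0.021
  -0.060: -0.020..0.019
  -0.045: -0.019..0.015
  -0.030: -0.013..0.011
  -0.015: -0.009..0.007
  0.000: -0.010..0.007
  0.015: -0.009..0.007
  0.030: -0.009..0.007
  0.045: -0.009..0.008
  0.060: -0.009..0.008
  0.075: -0.009..0.008
  0.090: -0.009..0.009
  0.105: -0.010..0.009
  0.120: -0.010..0.009
```

```bash
cat >> h.py <<'E'
wc=np.array([.53436,-.31198]); we=np.array([.56854,.82266]); WG=wc+.002*we
def tray_pose():
    a=np.deg2rad(4.4859); e=np.array([-np.sin(a),np.cos(a)]); return a,e
E
python3 - <<'E'
from h import *
import pickle
f,r=pickle.load(open("tray.pkl","rb")); p,u,v=pts(f,r[0]["pixels"])
def at(U,V): k=(abs(u-U)<3)&(abs(v-V)<3); return p[k].mean(0)
h,t=at(222,130),at(292,250); print(h,t)
d=(t-h)[:2]; a,e=tray_pose(); ty=e*np.sign(d@e); print("ty",ty)
n=np.array([-e[1],e[0]]); c=np.array([.5809,.19854])
print("dir check",d/np.linalg.norm(d))
dth=np.arctan2(ty[1],ty[0])-np.arctan2(we[1],we[0]); print("dth",dth)
# centre correction: n sign independent of e up to sign, 1 mm: evaluate from symmetric e of the fit
y0=np.arctan2(we[1],we[0]); TG=c-.012*ty
for y in(y0,y0-np.pi):
    A=arm.solve_ik([*WG,.003],[np.pi,0,y])
    for k in(-2*np.pi,0,2*np.pi):
        B=arm.solve_ik([*TG,.009],[np.pi,0,y+dth+k])
        print(y,A is not None and np.round(A,2),B is not None and np.round(B,2))
E
```

```text
[0.58950758 0.10067407 0.0066978 ] [0.57336024 0.29820604 0.006557  ]
ty [-0.07821376  0.99693661]
dir check [-0.08147366  0.99667549]
dth 0.683021258826466
0.9660687928836441 [-0.2   0.18 -0.19  0.   -1.2   2.74] [ 0.64  0.16 -0.2   0.   -1.21  2.58]
0.9660687928836441 [-0.2   0.18 -0.19  0.   -1.2   2.74] [ 0.64  0.16 -0.2   0.   -1.21  2.58]
0.9660687928836441 [-0.2   0.18 -0.19  0.   -1.2   2.74] [ 0.64  0.16 -0.2   0.   -1.21  2.58]
-2.175523860706149 [-0.2   0.18 -0.19  0.   -1.2  -0.4 ] [ 0.64  0.16 -0.2   0.   -1.21 -0.56]
-2.175523860706149 [-0.2   0.18 -0.19  0.   -1.2  -0.4 ] [ 0.64  0.16 -0.2   0.   -1.21 -0.56]
-2.175523860706149 [-0.2   0.18 -0.19  0.   -1.2  -0.4 ] [ 0.64  0.16 -0.2   0.   -1.21 -0.56]
```

```bash
cat >> h.py <<'E'
Y=-2.17552; TY=np.array([-.07821,.99694]); TC=np.array([.5818,.1982]); TG=TC-.012*TY; YT=Y+.68302
E
python3 - <<'E'
from h import *
D=[np.pi,0,Y]
arm.move_ptp([*WG,.09],D)
print(arm.move_linear([*WG,.003],.08,stop_force=15), arm.observe()["tool_pos"])
arm.close(60); o=arm.observe(); print(o["opening"],o["finger_force"],o["force"])
arm.move_linear([*WG,.12],.12); o=arm.observe(); print(o["opening"],o["finger_force"],o["force"])
arm.move_ptp([*TG,.14],[np.pi,0,YT])
f=arm.grab_frame("wrist"); save(f,"held"); s=arm.grab_frame("side")
for c,g in(("wrist",f),("side",s)):
    for r in arm.masks_of(c,"adjustable_wrench")[:1]:
        p,u,v=pts(g,r["pixels"]); a=(p[:,:2]-TC)@TY; print(c,r["score"],r["extent"],"a",np.percentile(a,[1,99]),"z",np.percentile(p[:,2],[2,50,98]))
        k=p[:,2]>.08; p=p[k]; a=a[k]; X=(p[:,:2]-TC)@np.array([TY[1],-TY[0]]); print("slope x,z vs a",np.polyfit(a,X,1),np.polyfit(a,p[:,2],1),a.min(),a.max())
x,y,w,h=[120,180,200,110]; 
sv=np.hstack([cv2.resize(f["image"],(400,300)),cv2.resize(s["image"][60:240,120:360],(400,300))]); cv2.imwrite("pics/held2.png",sv[:,:,::-1])
o=arm.observe(); print(o["opening"],o["time"])
E
```

```text
False [ 0.53600382 -0.31051305  0.0038162 ]
0.031206410236603074 59.94096554961288 [-0.95296404  0.05655439  3.55043187]
0.03135396192172708 59.593683470156975 [ 0.39843391 -0.12275169 -3.49522501]
wrist 0.95 [203.4, 33.3, 104.1, 315.8] a [-0.10327826  0.03403522] z [0.14686207 0.14875248 0.15168058]
slope x,z vs a [0.00649097 0.00082006] [0.00016749 0.14880379] -0.10540708791884928 0.03821560600211508
side 0.65 [214.8, 93.8, 33.3, 41.2] a [-0.1092334   0.21030811] z [0.00130054 0.14626473 0.14978892]
slope x,z vs a [ 0.0038103 -0.0005091] [0.00967895 0.14618881] -0.11145732793451733 0.10185988712982719
0.031701367663784015 10.5167
```

View pics/held2.png

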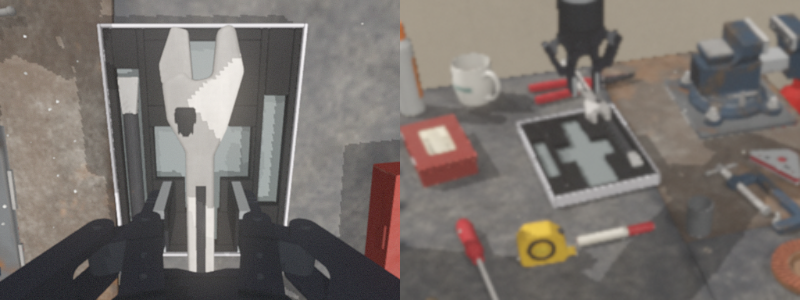

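The pictures show the wrench held level and square over the tray, head towards the wide end. Its head end is within 1 mm of where it should be.

Run:
```python
from h import *
arm.move_linear([*TG,.035],.1)
f0=arm.observe()["force"]
print(arm.move_linear([*TG,.002],.025,stop_force=20))
arm.sleep(.4); o=arm.observe(); print(o["tool_pos"],o["opening"],np.subtract(o["force"],f0),o["finger_force"],o["time"])
```

```text
True
[0.5828436  0.18615764 0.00970068] 0.03135777672164603 [-1.354979    0.95266985  8.94454261] 60.47748262208188 13.1083
```

Run:
```python
from h import *
z=arm.observe()["tool_pos"][2]
print(arm.move_linear([*TG,z-.004],.02,stop_force=15))
for i in range(4):
    arm.sleep(.15); o=arm.observe(); print(o["tool_pos"],o["force"],o["time"])
arm.gripper_open(); o=arm.observe(); print(o["opening"],o["force"])
arm.move_linear([*TG,.12],.08)
f=arm.grab_frame("wrist"); g=arm.grab_frame("side"); save(f,"end"); o=arm.observe(); print(o["time"],o["force"])
for r in arm.masks_of("wrist","adjustable_wrench")[:1]:
    p,u,v=pts(f,r["pixels"]); a=(p[:,:2]-TC)@TY; X=(p[:,:2]-TC)@np.array([TY[1],-TY[0]]); print(r["score"],a.min(),a.max(),np.polyfit(a,X,1),np.polyfit(a,p[:,2],1))
```

```text
True
[0.5832236  0.18620923 0.00971744] [-1.33732333  1.39644687  5.89769453] 13.4667
[0.58323692 0.18619274 0.00971908] [-1.44252922  0.949828    5.78565309] 13.6167
[0.58321445 0.18618675 0.00968042] [-0.2338432   0.30974081  5.54277372] 13.7667
[0.5832201  0.18618865 0.00967256] [0.06934742 0.40673224 4.97710468] 13.9167
0.08531792889128537 [-0.08279881 -0.24482142  0.06909761]
16.1333 [-0.2496628   0.44109538 -0.27881386]
0.78 -0.1048823467510347 0.1054586142493469 [6.22107964e-05 8.50663575e-04] [-0.00208764  0.01825189]
```

View pics/end.png

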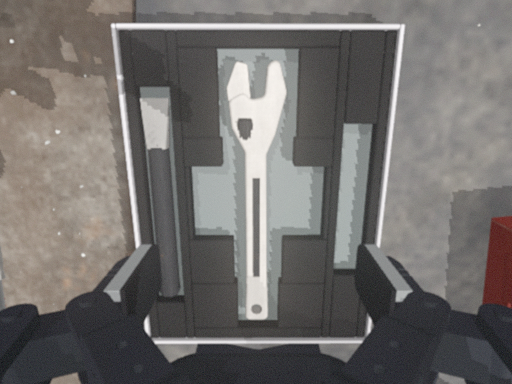

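The wrench lies centred in the cutout, jaw at (258,90) in the wide end and tail at (257,310). I have time left, so I'll press once more from above with the fingers shut, to be sure of the press step, then hand in.

Run:
```python
from h import *
P=TG
arm.close(40); arm.move_linear([*P,.03],.08)
print(arm.move_linear([*P,.012],.02,stop_force=25))
for i in range(2): arm.sleep(.15); o=arm.observe(); print(o["tool_pos"],o["force"])
arm.move_linear([*P,.12],.08)
f=arm.grab_frame("wrist")
for r in arm.masks_of("wrist","adjustable_wrench")[:1]:
    p,u,v=pts(f,r["pixels"]); a=(p[:,:2]-TC)@TY; X=(p[:,:2]-TC)@np.array([TY[1],-TY[0]]); print(r["score"],a.min(),a.max(),np.polyfit(a,X,1),np.polyfit(a,p[:,2],1))
print(arm.observe()["time"]); print(arm.job_done())
```

```text
True
[0.58282962 0.18618399 0.01819906] [-1.52093523  0.32604278  4.59181315]
[0.5827817  0.18614767 0.01815789] [-1.90532623  0.33132091  5.76208965]
0.95 -0.10479058653042837 0.023484258585515262 [0.00623586 0.0011852 ] [0.0030875  0.01851551]
20.7583
the job is handed in; nothing more can be done
None
```

The wrench is back in its cutout, lying flat and centred to within about 1 mm with its jaw head in the wide end; I pressed it down with an estimated 8 N on the tray, let go, and handed the job in at about 21 s (no verdict came back).

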